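# Tip the inspected clips into the bin

## Task

Empty the tilting tray into the empty blue bin: stand the bin on the bench under the tray's mouth, then press the tray's front edge gently down until the tray sits firmly against its stop, and keep it there until all five clips have slid into the bin. Then ease the tray back up onto its rest without letting it bang, never lean on it hard, and leave everything else on the bench where it is.

Things in the scene. Friction and masses are not known exactly. Their poses are not given: they have to be found in the camera images.
- stand: Fixed grey stand of the tipping tray, carrying it. Origin on the bench right below the tray's hinge line; x points level towards the tray's mouth, the way it tips and the clips slide; z up. Base plate 8 mm thick, x -110 to +85, y -75 to +75 mm. Two side plates at y = +-58 mm (x -29 to +29) reach 180 mm high and carry the hinge at 165 mm.
- tray (a joint): Tip angle, rad: 0 = level on its rest, grows as the mouth goes down. Hinge line along the stand's y, 165 mm above its origin. The tray is heavier at its rear: it swings back by itself (4 to 6 N at the front edge tip it, 3 to 5 N hold it once empty) and bangs if let go; 0.1 m/s at the edge is gentle. Clips slide from 0.25 to 0.40 rad on; the stop is met somewhere in 0.45 to 0.63 rad.
- tray_edge (a point): Middle of the top of the tray's front edge, where to press: a flat black rubber strip bridging the mouth on top of the 41 mm high side walls, 30 mm along the stand's x, 100 mm along y, 3 mm thick. Turns with the tray. When level it lies at (120, 0, 206) mm in the stand's frame; down to the stop it sinks 50 to 76 mm while its stand x stays within 8 mm. Keep below 20 N here.
- tray_lip (a point): Middle of the pouring lip, where the clips leave under the strip: open front end of the flat tray floor, 94 mm wide. When level at (150, 0, 168) mm in the stand's frame; with the tray on its stop at x = 123 to 137 mm, 80 to 103 mm high. The tray is a bare aluminium trough, 320 mm long (170 mm behind the hinge, 150 mm ahead), 100 mm wide.
- stop: Fixed post of the stop screw under the tray's front; origin at its foot, at (65, 0, 8) mm in the stand's frame. A black rubber ball (20 mm) on an adjustable screw catches the tipped tray. Its height differs each time and is not reported: feel for it. At the edge the force then rises several N per mm. Sitting firmly: 2 N or more on the ball, some 1.5 N more at the edge than before.
- bin: Empty loose blue bin, 0.22 kg, outside 190 (its x) by 150 by 65 mm high; origin at the centre of its underside. Inside 170 by 130 mm, floor 4 mm. To catch the clips: its x along the stand's x, its centre about 193 mm ahead of the stand's origin (it touches the base plate at 180), y = 0, within about 12 mm. It starts 285 to 315 mm ahead, too far out.
- bin_lip (a point): Middle of the bin's end rim farther from the tray, at x = +90 mm in the bin's frame, 58 mm high; rim and wall together are 10 mm thick there (along the bin's x), the rim 14 mm high. It can be gripped from above, one finger inside and one outside, and the bin slid along the bench.
- clip1_mid (a point): Clip 1 of the five loose white moulded clips in the tray, 34 by 24 mm, 14 mm high, about 15 g; the point is its centre half-way up, its z axis its own upward direction. It starts flat on the tray floor behind or beside the hinge.
- clip2_mid (a point): Clip 2 of the five loose white moulded clips in the tray, 34 by 24 mm, 14 mm high, about 15 g; the point is its centre half-way up, its z axis its own upward direction. It starts flat on the tray floor behind or beside the hinge.
- clip3_mid (a point): Clip 3 of the five loose white moulded clips in the tray, 34 by 24 mm, 14 mm high, about 15 g; the point is its centre half-way up, its z axis its own upward direction. It starts flat on the tray floor behind or beside the hinge.
- clip4_mid (a point): Clip 4 of the five loose white moulded clips in the tray, 34 by 24 mm, 14 mm high, about 15 g; the point is its centre half-way up, its z axis its own upward direction. It starts flat on the tray floor behind or beside the hinge.
- clip5_mid (a point): Clip 5 of the five loose white moulded clips in the tray, 34 by 24 mm, 14 mm high, about 15 g; the point is its centre half-way up, its z axis its own upward direction. It starts flat on the tray floor behind or beside the hinge.
- fan_a_mid (a point): Bystander: loose white fan head, upright ring of 66 mm diameter, 56 mm high; its centre.
- fan_b_mid (a point): Bystander: another such fan head; its centre.
- shell_mid (a point): Bystander: loose white half-shell of a fan handle, 140 by 36 by 18 mm; its centre.
- tape_mid (a point): Bystander: loose roll of paper tape lying flat, 90 mm diameter, 24 mm high; its centre.
- driver_mid (a point): Bystander: loose screwdriver with a black handle, 200 mm long, lying behind the tray; its middle.

How it is judged:
By the outcome, as a careful person would: the job done as asked, in the order asked, and still so for the second after the job is handed in, with the robot touching nothing.
It also fails if it takes over 58 s, if anything falls off the work surface, if the arm or the gripper's body presses on something with over 40 N, if the wrist force passes 120 N, or if a joint passes its speed limit or range.

## Robot

A 6-joint arm with a two-finger parallel gripper is mounted at the origin on the work surface. World frame = base frame: x ahead of the robot, y to its left, z up, the work surface at z = 0. Lengths are in mm, angles in degrees, forces in N, time in s.
With the tool pointing down it reaches from about 300 to 850 mm from the base axis. Payload 4.2 kg.
Tool frame: the origin (TCP) lies midway between the tips of the shut fingers; the grasp point (between the pads) lies 19 mm behind it (env.grip_depth is the distance from the TCP to the grasp point, in mm); z points along the fingers, y is the line along which they close (so a half turn about z gives the same grasp; the last joint's range is limited). The gripper opens to 91 mm and grips with 3 to 60 N. Pads are 32 mm wide; open, the fingers measure 118 mm over their backs; the gripper's body (76 mm by 178 mm) begins 60 mm behind the grasp point.
Start: joints at [-1.146, 18.312, 89.639, -0, 72.044, -1.146], TCP at [575.016, 0, 213.976] pointing down, gripper open.
Joint ranges: [-177.97, 177.97], [-48.28, 115.42], [12.27, 149.76], [-77.06, 257.06], [2.81, 150.46], [-146.56, 146.56]. Speed limits (degrees/s): [147.25, 147.25, 180, 180, 180, 180].

## Interface

Orientations are given as [roll, pitch, yaw] about the fixed x, y, z axes, in that order (R = Rz(yaw) Ry(pitch) Rx(roll)).
In Python, from workcell import env, eyes gives the robot as it stands.
- The arm moves only by the tool send_rows, never from a script. Its argument "motion" is a list of rows, each a list of 7 numbers: the shift along the world's x, y, z normalised to -1 to 1, where 1 is 0.5 m, then the turn, a rotation vector about the world's x, y, z normalised to -1 to 1, where 1 is 60 degrees, then the opening, from -1 (shut) to 1 (fully open). A call has 1 to 20 rows; each row is the pose to reach, as a shift and turn from the pose commanded when the call began; what a row does not reach only later rows make up. A row lasts 1/8 s, in which the tool goes at most 62.5 mm and 10.7 degrees, less where a joint would pass 70% of its speed; a pose out of reach is approached as far as the arm can. A call with a number of a shift or a turn outside -1 to 1 is refused whole. A call with a gripper value outside its range is refused whole. The fingers move at their own pace and stop on an object; "squeeze" is the grip in N (left out, the last holds). Time passes only in rows, so rows that repeat a pose let the fingers close. It gives the time, the measured TCP pose, the force, the opening and the grip force at its end, in the units of the state.
- env.state(): the state, without advancing time (a new reading comes with each control period).
- eyes.grab_frame(name): name is "scene" or "side" or "wrist"; returns a dict with "pixels" (400x640x3 uint8, red, green, blue), "depth" (400x640 float32, mm along the optical axis (not along the pixel's ray), 0 where there is no reading), "fx", "fy", "cx", "cy" (pixels), "R" (3x3) and "t" (3): a world point X has camera coordinates R X + t; the wrist camera has in their place "T_tool_cam" (4x4, takes a point from camera to tool coordinates, whose origin is the TCP and whose axes are the flange's). Camera axes: x right, y down, z forward; pixel columns grow to the right and rows downward; lengths in mm; the calibration is good to about 2 mm. A picture is of the moment at which its call begins: read the wrist's pose just before it.
- env.job_done(): hands the job in; it is judged then, once.
The state is a dict: "time_s": time; "qpos": joint angles; "qvel": joint speeds; "effort": joint torques, N m; "ee_pos": TCP position; "ee_rot": TCP orientation; "force": force on the tool from outside, world axes, zero at the start; "torque": the same for the moment, N m; "gripper_width": finger opening in mm; "gripper_force": force on a finger pad.
Only numpy, scipy, OpenCV 4.12 (cv2) and the standard library are available. Lean on these libraries where they do the work, as an engineer would, in place of code of your own. Each camera call takes 0.05 s, during which the arm holds its last target. There are 200 camera calls.

## Working session

There is one attempt and no reset: what is moved stays moved. The work goes in short steps, Python scripts to look and compute and a tool call to move; the robot and the scene stay as the last step left them, time stands still between calls to the robot, and variables do not carry over. Pictures are saved under pics/ and viewed, at most 10 in all, crops included, and the job is handed in when it is done.

Besides the shell and the picture viewer there is one more tool, called after ">>>" as a command line: name --pt "numbers of a row" for each row, then --argument value for the rest. send_rows: Moves the arm, as the interface text tells. Its arguments: {"type":"object","properties":{"motion":{"type":"array"},"squeeze":{"type":"number"}},"required":["motion"]}

```bash
ls; mkdir -p pics; python3 - <<'E'
from workcell import env, eyes
import cv2, numpy as np
print(env.state())
for n in ["scene","side"]:
    f=eyes.grab_frame(n); np.savez(f"{n}0.npz",**f)
    cv2.imwrite(f"pics/{n}0.png",f["pixels"][:,:,::-1])
    print(n,f["R"].tolist(),f["t"],f["fx"],f["cx"],f["cy"],(-f["R"].T@f["t"]))
E
```

```text
pics
{'time_s': 0.0, 'qpos': array([-1.14578081e+00,  1.83507716e+01,  8.97079574e+01, -1.89756778e-04,
        7.20434739e+01, -1.14489487e+00]), 'qvel': array([-0.06827704, -0.05619673,  0.0448909 , -0.06669777,  0.04943478,
        0.04173408]), 'effort': array([-5.01459035e-04, -4.12465632e+01, -2.31973493e+01,  7.28826877e-02,
        4.58198413e-02, -1.41870069e-04]), 'ee_pos': array([5.74481386e+02, 1.14340949e-02, 2.13118490e+02]), 'ee_rot': array([-1.79897814e+02, -1.86172763e-03,  8.99991711e+01]), 'force': array([ 0.43112675, -0.0895471 ,  0.21015377]), 'torque': array([-0.01051046,  0.00828098, -0.04115572]), 'gripper_force': 0.0, 'gripper_width': 91.38036430295321}
scene [[0.2719781928159154, 0.9622418020514728, -0.010889307476762585], [0.6147338156548657, -0.1824386017464952, -0.7673450934769789], [-0.7403581555726921, 0.20200710625499915, -0.64114189576059]] [ -91.77609667 -235.90060637 1695.94116073] 446.2607179185045 320.675975956425 195.97455197120004 [1425.5810465  -297.31874639  905.32237991]
side [[0.9933454942951554, -0.11505338976260192, -0.005238937644985269], [-0.0863887072817575, -0.7142345425737736, -0.6945545402980382], [0.0761690240038564, 0.6903852081979792, -0.7194209783455949]] [-536.58378627   81.98782381 1059.00659189] 424.6043700318966 324.09443585024445 198.878879486905 [ 459.43241    -734.29973409  816.00544469]
```

View pics/scene0.png

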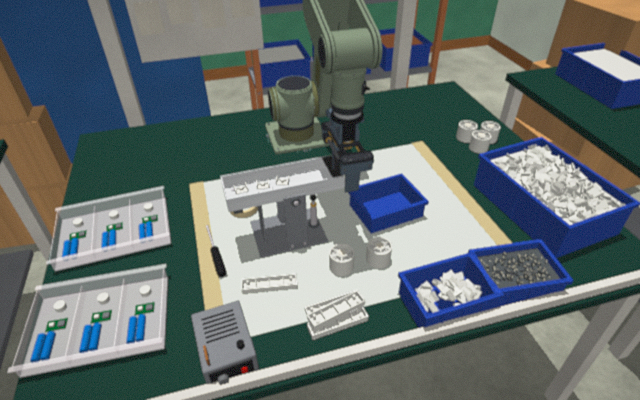

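View pics/side0.png

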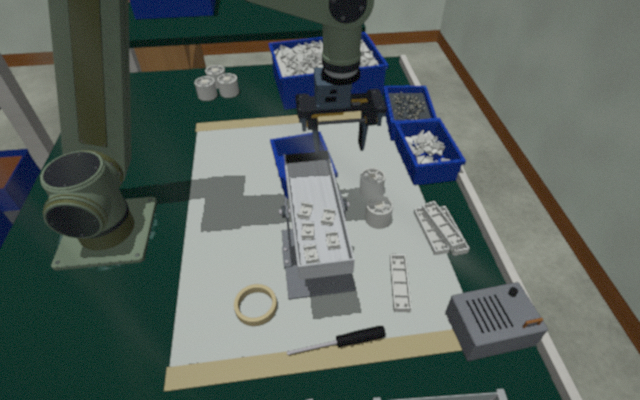

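```bash
cat > h.py <<'E'
import numpy as np, cv2
def cloud(f):
    d=f["depth"]; v,u=np.mgrid[:400,:640]
    P=np.stack([(u-f["cx"])/f["fx"]*d,(v-f["cy"])/f["fy"]*d,d],-1)
    X=(P-f["t"])@f["R"]; X[d<=0]=np.nan
    return X
def rect(p): return cv2.minAreaRect(p.astype(np.float32)[:,:2])
E
python3 - <<'E'
from h import *
for n in ["scene","side"]:
    f=dict(np.load(n+"0.npz")); X=cloud(f); c=f["pixels"].astype(int)
    x,y,z=X[...,0],X[...,1],X[...,2]
    reg=(x>300)&(x<800)&(y>-450)&(y<350)
    blue=(c[...,2]>c[...,0]+40)&(c[...,2]>c[...,1]+30)&reg&(x<680)
    p=X[blue]; print(n,"blue",len(p),np.nanpercentile(p,[0,2,50,98,100],axis=0).round(0).tolist())
    rim=blue&(z>57)&(z<70)
    print(" rim",rim.sum(),rect(X[rim]) if rim.sum()>5 else None)
    m=(reg&(z>155)&(z<208)&(y<60)).astype(np.uint8)
    k,l,s,_=cv2.connectedComponentsWithStats(m)
    for i in range(1,k):
        if s[i,4]>150:
            q=X[l==i]; print(" tray comp",s[i],rect(q),np.percentile(q[:,2],[2,50,98]).round(), cv2.boxPoints(rect(q)).round().tolist())
    m=(reg&(z>6)&(z<10.5)).astype(np.uint8)
    k,l,s,_=cv2.connectedComponentsWithStats(m)
    for i in range(1,k):
        if s[i,4]>150: print(" plate",s[i],rect(X[l==i]))
E
```

```text
scene blue 3023 [[419.0, 14.0, -3.0], [425.0, 63.0, 1.0], [488.0, 165.0, 29.0], [582.0, 249.0, 66.0], [630.0, 258.0, 225.0]]Traceback (most recent call last):
  File "<stdin>", line 9, in <module>
  File "h.py", line 7, in rect
    def rect(p): return cv2.minAreaRect(p.astype(np.float32)[:,:2])
                        ~~~~~~~~~~~~~~~^^^^^^^^^^^^^^^^^^^^^^^^^^^^
cv2.error: OpenCV(4.12.0) /io/opencv/modules/imgproc/src/convhull.cpp:143: error: (-215:Assertion failed) total >= 0 && (depth == CV_32F || depth == CV_32S) in function 'convexHull'
```

```bash
sed -i 's/p.astype(np.float32)\[:,:2\]/np.ascontiguousarray(p[:,:2],dtype=np.float32)/' h.py
cat > m.py <<'E'
from h import *
for n in ["scene","side"]:
    f=dict(np.load(n+"0.npz")); X=cloud(f); c=f["pixels"].astype(int)
    x,y,z=X[...,0],X[...,1],X[...,2]
    reg=(x>300)&(x<800)&(y>-450)&(y<350)
    blue=(c[...,2]>c[...,0]+40)&(c[...,2]>c[...,1]+30)&reg&(x<680)
    k,l,s,_=cv2.connectedComponentsWithStats(blue.astype(np.uint8))
    i=1+np.argmax(s[1:,4]); blue=l==i
    rim=blue&(z>55)&(z<70)
    print(n," rim",rim.sum(),rect(X[rim]), np.median(z[rim])) if rim.sum()>5 else 0
    print("  all",rect(X[blue]),s[i])
    m=(reg&(z>155)&(z<209)&(y<60)).astype(np.uint8)
    k,l,s,_=cv2.connectedComponentsWithStats(m)
    for i in range(1,k):
        if s[i,4]>150:
            q=X[l==i]; print(" tray comp",s[i],rect(q),np.percentile(q[:,2],[2,50,98]).round(), cv2.boxPoints(rect(q)).round().tolist())
    m=(reg&(z>5.5)&(z<10.5)).astype(np.uint8)
    k,l,s,_=cv2.connectedComponentsWithStats(m)
    for i in range(1,k):
        if s[i,4]>150: print(" plate",s[i],rect(X[l==i]))
E
python3 m.py
```

```text
scene  rim 729 ((502.56890869140625, 156.650390625), (153.92941284179688, 193.51968383789062), 8.639907836914062) 62.70263339858377
  all ((513.810546875, 123.73876953125), (166.5254669189453, 271.8951416015625), 15.240245819091797) [ 349  174   79   59 3023]
 tray comp [ 220  155  125   57 4320] ((517.8894653320312, -145.10694885253906), (128.5631866455078, 317.792236328125), 1.4453703165054321) [164. 180. 206.] [[450.0, 12.0], [458.0, -306.0], [586.0, -302.0], [578.0, 15.0]]
 plate [306 208  23  38 318] ((514.3408203125, -62.008880615234375), (62.063560485839844, 159.14419555664062), 75.6837158203125)
 plate [250 215  49  42 923] ((510.28704833984375, -189.24862670898438), (154.2113800048828, 109.74848937988281), 2.36057710647583)
side  rim 352 ((440.8464660644531, 173.771728515625), (223.64212036132812, 105.38905334472656), 65.81520080566406) 64.65972591012019
  all ((476.4892883300781, 92.44574737548828), (123.82849884033203, 395.6666259765625), 0.9359081983566284) [270 133  44  64 890]
 tray comp [ 279  150   76  129 6728] ((505.39898681640625, -144.28733825683594), (146.2846221923828, 320.8580627441406), 2.6442182064056396) [166. 170. 207.] [[425.0, 13.0], [440.0, -308.0], [586.0, -301.0], [571.0, 19.0]]
 plate [ 285  229   71   70 1154] ((505.4046325683594, -147.19313049316406), (149.61778259277344, 194.7489471435547), 1.7400344610214233)
```

>>> send_rows --pt "0 0 0.1 0 0 0 1" --pt "-0.17 0.49 0.1 0 0 -0.75 0.5" --pt "-0.17 0.49 0.1 0 0 -0.75 0.5" --pt "-0.17 0.49 0.1 0 0 -0.75 0.5" --pt "-0.17 0.49 0.1 0 0 -0.75 0.5" --pt "-0.17 0.49 0.1 0 0 -0.75 0.5" --pt "-0.17 0.49 0.1 0 0 -0.75 0.5"

```text
time_s: 0.98
ee_pos: [489.1, 246.5, 263.5]
ee_rot: [-180.0, 0.1, 45.2]
force: [0.0, -0.1, 0.1]
gripper_width: 68.4
gripper_force: 0.0
```

>>> send_rows --pt "0 0 -0.2 0 0 -0.606 0.5" --pt "0 0 -0.2 0 0 -0.606 0.5" --pt "0 0 -0.2 0 0 -0.606 0.5" --pt "0 0 -0.2 0 0 -0.606 0.5" --pt "0 0 -0.2 0 0 -0.606 0.5" --pt "0 0 -0.2 0 0 -0.606 0.5"

```text
time_s: 1.72
ee_pos: [490.3, 244.3, 164.0]
ee_rot: [180.0, -0.0, 8.7]
force: [0.9, 1.0, -0.4]
gripper_width: 68.8
gripper_force: 0.0
```

```bash
python3 - <<'E'
from workcell import env, eyes
import cv2, numpy as np
s=env.state(); print(s["time_s"],s["ee_pos"],s["ee_rot"],s["gripper_width"],s["force"],s["qpos"])
ims=[]
for n in ["scene","side","wrist"]:
    f=eyes.grab_frame(n); np.savez(f"{n}1.npz",**f)
    cv2.imwrite(f"pics/{n}1.png",f["pixels"][:,:,::-1])
    ims.append(f["pixels"][:,:,::-1])
cv2.imwrite("pics/two1.png",cv2.resize(np.vstack([ims[1],ims[2]]),(480,600)))
E
sed 's/0.npz/1.npz/' m.py > m1.py; python3 m1.py
```

```text
1.725 [490.28740416 244.33204566 163.98206444] [ 1.79982421e+02 -6.28116847e-04  8.67770576e+00] 68.77434998781686 [ 0.93076446  1.03764599 -0.42083872] [ 2.52966412e+01  1.79979934e+01  9.76948804e+01 -1.88910098e-02
  6.43115532e+01  1.06627125e+02]
scene  rim 733 ((502.72955322265625, 156.98153686523438), (152.63226318359375, 192.64634704589844), 7.434340953826904) 62.603175018205654
  all ((502.72955322265625, 156.98153686523438), (152.63226318359375, 192.64634704589844), 7.434340953826904) [ 348  174   81   59 3024]
 tray comp [ 220  155  128   57 4381] ((517.851318359375, -143.91180419921875), (129.9268341064453, 319.7413330078125), 1.7116988897323608) [164. 180. 207.] [[448.0, 14.0], [458.0, -306.0], [588.0, -302.0], [578.0, 18.0]]
 plate [306 208  22  38 297] ((514.3276977539062, -63.597625732421875), (58.986488342285156, 157.43841552734375), 75.70185089111328)
 plate [250 215  42  42 875] ((509.96405029296875, -194.73931884765625), (151.7314910888672, 99.83907318115234), 1.289389729499817)
side  rim 284 ((435.8724670410156, 158.39129638671875), (200.82821655273438, 75.83113861083984), 75.92682647705078) 64.41331702444737
  all ((435.7816162109375, 82.37451934814453), (363.0372009277344, 99.74645233154297), 78.48360443115234) [271 136  38  62 747]
 tray comp [ 279  150   76  129 6746] ((505.44281005859375, -144.5131072998047), (146.4978485107422, 320.0276794433594), 2.3189878463745117) [166. 170. 207.] [[426.0, 12.0], [439.0, -307.0], [585.0, -301.0], [572.0, 18.0]]
 plate [ 284  229   72   70 1144] ((503.5462341308594, -146.02450561523438), (150.57000732421875, 197.41738891601562), 3.0174691677093506)
```

View pics/two1.png

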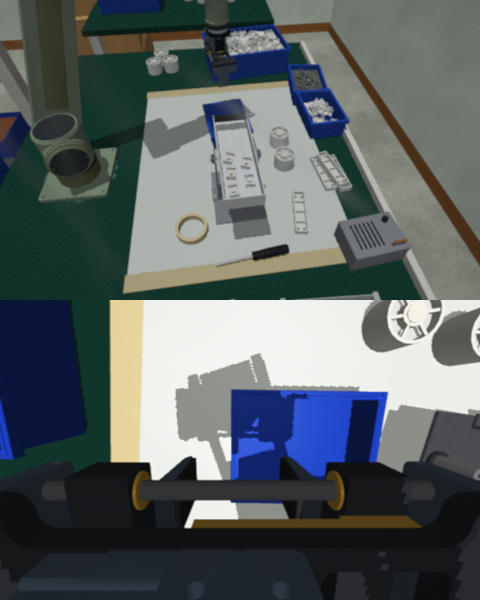

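```bash
cat > m2.py <<'E'
from h import *
from scipy.spatial.transform import Rotation as Ro
import sys
k=sys.argv[1] if len(sys.argv)>1 else "1"
def line(a,b):  # robust b = m a + c
    for _ in range(4):
        m,c=np.polyfit(a,b,1); r=abs(b-m*a-c); g=r<max(2,2*np.median(r)); a,b=a[g],b[g]
    return np.degrees(np.arctan(m)).round(2),m,c,len(a)
for n in ["scene","side"]:
    f=dict(np.load(f"{n}{k}.npz")); X=cloud(f); x,y,z=np.moveaxis(X,-1,0)
    t=(z>200)&(z<212)&(x>420)&(x<600)&(y<-35)&(y>-310)
    for s,mk in (("lo",t&(x<505)),("hi",t&(x>=505))):
        p=X[mk]
        if len(p)>20: a,m,c,N=line(p[:,1],p[:,0]); print(n,"wall",s,a,N,"x at y=-135:",round(m*-135+c,1),"y range",p[:,1].min().round(),p[:,1].max().round())
    b=f["pixels"].max(-1)<70
    q=b&(z>198)&(z<215)&(x>430)&(x<580)&(y>-50)&(y<20)
    if q.sum()>10: print(n,"strip",q.sum(),rect(X[q]),np.median(z[q]))
E
python3 m2.py; python3 - <<'E'
from h import *
from scipy.spatial.transform import Rotation as Ro
f=dict(np.load("wrist1.npz")); d=f["depth"]; v,u=np.mgrid[:400,:640]
P=np.stack([(u-f["cx"])/f["fx"]*d,(v-f["cy"])/f["fy"]*d,d,np.ones_like(d)],-1)@f["T_tool_cam"].T
R=Ro.from_euler("xyz",[180,0,8.68],degrees=True).as_matrix()
X=P[...,:3]@R.T+[490.29,244.33,163.98]
c=f["pixels"].astype(int); z=X[...,2]
m=(c[...,2]>c[...,0]+40)&(c[...,2]>c[...,1]+30)&(d>0)&(z>58)&(z<72)&(X[...,0]>400)&(X[...,1]<280)&(X[...,1]>30)
k,l,s,_=cv2.connectedComponentsWithStats(m.astype(np.uint8)); m=l==1+np.argmax(s[1:,4])
r=rect(X[m]); print(m.sum(),r,cv2.boxPoints(r).round(1).tolist(),np.median(z[m]))
E
```

```text
scene wall lo -1.76 163 x at y=-135: 459.2 y range -305.0 -36.0
scene wall hi -1.59 176 x at y=-135: 555.9 y range -304.0 -35.0
scene strip 187 ((505.7586669921875, -14.371535301208496), (89.7399673461914, 27.053512573242188), 1.0939123630523682) 205.3622773667196
side wall lo -2.16 155 x at y=-135: 456.7 y range -306.0 -39.0
side wall hi -1.36 184 x at y=-135: 553.3 y range -304.0 -36.0
side strip 252 ((492.346923828125, -12.193302154541016), (74.04119110107422, 32.41924285888672), 1.6930075883865356) 206.15738020176343
4642 ((517.5126953125, 160.35397338867188), (114.73883056640625, 191.0313262939453), 8.720882415771484) [[446.29998779296875, 246.10000610351562], [475.29998779296875, 57.20000076293945], [588.7000122070312, 74.5999984741211], [559.7000122070312, 263.5]] 64.83227133295522
```

>>> send_rows --pt "0 0 -0.1 0 0 0 0.5" --pt "0 0 -0.18 0 0 0 0.5" --pt "0 0 -0.22 0 0 0 0.5" --pt "0 0 -0.24 0 0 0 0.5" --pt "0 0 -0.248 0 0 0 0.5" --pt "0 0 -0.248 0 0 0 0.5" --pt "0 0 -0.248 0 0 0 -0.4" --pt "0 0 -0.248 0 0 0 -1" --pt "0 0 -0.248 0 0 0 -1" --pt "0 0 -0.248 0 0 0 -1" --pt "0 0 -0.248 0 0 0 -1" --pt "0 0 -0.248 0 0 0 -1" --squeeze 15

```text
time_s: 3.38
ee_pos: [490.0, 245.3, 40.0]
ee_rot: [-180.0, -0.0, 8.6]
force: [-0.2, 1.3, -0.5]
gripper_width: 11.3
gripper_force: 0.5
```

>>> send_rows --pt "0 0 0 0 0 0 -1" --pt "0 0 0 0 0 0 -1" --pt "0.001 -0.005 0 0 0 -0.01 -1" --pt "0.002 -0.02 0 0 0 -0.02 -1" --pt "0.004 -0.04 0 0 0 -0.03 -1" --pt "0.006 -0.06 0 0 0 -0.045 -1" --pt "0.008 -0.08 0 0 0 -0.06 -1" --pt "0.01 -0.1 0 0 0 -0.075 -1" --pt "0.012 -0.12 0 0 0 -0.09 -1" --pt "0.014 -0.14 0 0 0 -0.1 -1" --pt "0.016 -0.16 0 0 0 -0.11 -1" --pt "0.018 -0.175 0 0 0 -0.117 -1" --pt "0.018 -0.185 0 0 0 -0.117 -1" --pt "0.018 -0.192 0 0 0 -0.117 -1" --pt "0.018 -0.192 0 0 0 -0.117 -1"

```text
time_s: 5.25
ee_pos: [499.0, 148.5, 40.0]
ee_rot: [179.9, 0.0, 1.6]
force: [0.9, -1.2, 1.4]
gripper_width: 9.9
gripper_force: 15.0
```

>>> send_rows --pt "0 0 0 0 0 0 0" --pt "0 0 0 0 0 0 0" --pt "0 0 0 0 0 0 0" --pt "0 0 0.03 0 0 0 0" --pt "0 0 0.1 0 0 0 0" --pt "0 0 0.22 0 0 0 0" --pt "0 0 0.34 0 0 0 -1" --pt "0 0 0.44 0 0 0 -1" --pt "0 0 0.44 0 0 0 -1"

```text
time_s: 6.38
ee_pos: [501.2, 149.7, 265.7]
ee_rot: [-179.8, -0.6, 1.6]
force: [0.3, -0.4, -0.5]
gripper_width: 18.5
gripper_force: 0.0
```

```bash
python3 - <<'E'
from workcell import env, eyes
import cv2, numpy as np
s=env.state(); print(s["time_s"],s["ee_pos"],s["ee_rot"],s["gripper_width"],s["force"])
for n in ["scene","side"]:
    f=eyes.grab_frame(n); np.savez(f"{n}2.npz",**f); cv2.imwrite(f"pics/{n}2.png",f["pixels"][:,:,::-1])
E
sed 's/0.npz/2.npz/' m.py > m1.py; python3 m1.py; python3 m2.py 2
```

```text
6.375 [501.17038662 149.65946082 265.69322253] [-179.84948923   -0.62975142    1.62631596] 18.513167539508014 [ 0.33911625 -0.36672714 -0.47138233]
scene  rim 717 ((501.4501953125, 56.576045989990234), (154.37008666992188, 191.79788208007812), 1.3056049346923828) 62.91125799926539
  all ((501.4501953125, 56.576045989990234), (154.37008666992188, 191.79788208007812), 1.3056049346923828) [ 317  181   78   58 3045]
 tray comp [ 220  155  128   57 4387] ((518.5030517578125, -144.5111541748047), (130.833984375, 318.87896728515625), 2.284252166748047) [164. 180. 207.] [[447.0, 12.0], [459.0, -306.0], [590.0, -301.0], [578.0, 17.0]]
 plate [250 215  42  42 898] ((510.18902587890625, -194.64723205566406), (153.81256103515625, 100.84925842285156), 0.8775330781936646)
 plate [306 222  22  23 253] ((542.6427612304688, -74.75730895996094), (59.94776916503906, 84.72665405273438), 82.59458923339844)
side  rim 198 ((436.0054626464844, 55.92303466796875), (25.007505416870117, 180.4840850830078), 2.063640832901001) 65.10323192713228
  all ((439.28302001953125, 5.2833709716796875), (29.245254516601562
[... 242 characters left out ...]
.0], [585.0, -301.0], [572.0, 20.0]]
 plate [ 284  229   72   70 1162] ((504.7608337402344, -146.40716552734375), (152.49000549316406, 196.05746459960938), 1.897761344909668)
scene wall lo -1.77 157 x at y=-135: 459.2 y range -305.0 -36.0
scene wall hi -1.37 178 x at y=-135: 556.0 y range -304.0 -37.0
scene strip 186 ((504.21142578125, -15.051092147827148), (27.74536895751953, 89.63484954833984), 89.74955749511719) 205.26070065755175
side wall lo -2.16 151 x at y=-135: 456.7 y range -305.0 -37.0
side wall hi -1.36 187 x at y=-135: 553.3 y range -304.0 -36.0
side strip 217 ((492.5133056640625, -16.050792694091797), (74.23358917236328, 27.45574188232422), 1.4669917821884155) 206.47724320224617
```

View pics/scene2.png

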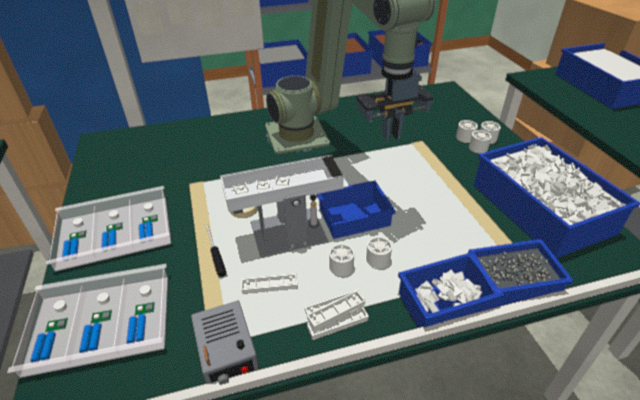

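>>> send_rows --pt "0.007 -0.1 0 0 0 0 -1" --pt "0.007 -0.2 0 0 0 0 -1" --pt "0.007 -0.28 0 0 0 0 -1" --pt "0.007 -0.32 0 0 0 0 -1" --pt "0.007 -0.327 -0.03 0 0 0 -1" --pt "0.007 -0.327 -0.06 0 0 0 -1" --pt "0.007 -0.327 -0.08 0 0 0 -1" --pt "0.007 -0.327 -0.09 0 0 0 -1" --pt "0.007 -0.327 -0.096 0 0 0 -1" --pt "0.007 -0.327 -0.096 0 0 0 -1"

```text
time_s: 7.72
ee_pos: [502.7, -14.3, 212.1]
ee_rot: [180.0, -0.0, 1.6]
force: [0.7, 0.8, 0.2]
gripper_width: 0.6
gripper_force: 0.0
```

>>> send_rows --pt "0 0 -0.004 0 0 0 -1" --pt "0 0 -0.008 0 0 0 -1" --pt "0 0 -0.011 0 0 0 -1" --pt "0 0 -0.014 0 0 0 -1"

```text
time_s: 8.22
ee_pos: [502.5, -14.3, 205.6]
ee_rot: [-180.0, -0.0, 1.6]
force: [-1.0, 1.0, 6.6]
gripper_width: 0.5
gripper_force: 2.9
```

>>> send_rows --pt "0 0.002 -0.006 -0.025 -0.001 0 -1" --pt "0 0.004 -0.0127 -0.05 -0.0015 0 -1" --pt "0 0.0057 -0.019 -0.075 -0.002 0 -1" --pt "0 0.0072 -0.0256 -0.1 -0.003 0 -1" --pt "0 0.0086 -0.032 -0.125 -0.004 0 -1" --pt "0 0.0098 -0.0386 -0.15 -0.0045 0 -1" --pt "0 0.011 -0.045 -0.175 -0.005 0 -1" --pt "0 0.0118 -0.0518 -0.2 -0.006 0 -1" --pt "0 0.0125 -0.0584 -0.225 -0.007 0 -1" --pt "0 0.013 -0.065 -0.25 -0.0075 0 -1"

```text
time_s: 9.48
ee_pos: [502.4, -8.0, 173.1]
ee_rot: [164.9, -0.0, 1.6]
force: [-1.5, 1.3, 5.1]
gripper_width: 0.8
gripper_force: 2.5
```

>>> send_rows --pt "0 0.0004 -0.0066 -0.025 -0.001 0 -1" --pt "0 0.0006 -0.0132 -0.05 -0.0015 0 -1" --pt "0 0.0006 -0.0198 -0.075 -0.002 0 -1" --pt "0 0.0004 -0.0264 -0.1 -0.003 0 -1" --pt "0 0 -0.033 -0.125 -0.004 0 -1" --pt "0 -0.0004 -0.0398 -0.15 -0.0045 0 -1"

```text
time_s: 10.22
ee_pos: [502.5, -8.3, 152.3]
ee_rot: [155.9, -0.0, 1.6]
force: [-0.8, 0.8, 4.5]
gripper_width: 0.3
gripper_force: 2.0
```

>>> send_rows --pt "0 -0.0003 -0.0022 -0.008 0 0 -1" --pt "0 -0.0005 -0.0044 -0.0167 -0.0005 0 -1"

```text
time_s: 10.48
ee_pos: [502.6, -8.3, 150.2]
ee_rot: [155.0, -0.0, 1.6]
force: [-1.8, 0.9, 2.7]
gripper_width: 0.4
gripper_force: 1.7
```

>>> send_rows --pt "0 -0.0003 -0.0022 -0.008 0 0 -1" --pt "0 -0.0005 -0.0044 -0.0167 -0.0005 0 -1"

```text
time_s: 10.72
ee_pos: [502.6, -8.5, 148.1]
ee_rot: [154.0, -0.1, 1.6]
force: [-2.1, 1.5, 4.0]
gripper_width: 0.5
gripper_force: 2.1
```

>>> send_rows --pt "0 -0.0003 -0.0022 -0.008 0 0 -1" --pt "0 -0.0006 -0.0044 -0.0167 -0.0005 0 -1"

```text
time_s: 10.98
ee_pos: [502.6, -8.9, 145.9]
ee_rot: [153.0, -0.1, 1.6]
force: [-1.7, 2.4, 3.9]
gripper_width: 0.5
gripper_force: 2.2
```

>>> send_rows --pt "0 -0.0003 -0.0022 -0.008 0 0 -1" --pt "0 -0.0006 -0.0044 -0.0167 -0.0005 0 -1"

```text
time_s: 11.22
ee_pos: [502.6, -9.2, 143.7]
ee_rot: [151.9, -0.1, 1.6]
force: [-1.1, 3.7, 3.1]
gripper_width: 0.3
gripper_force: 2.1
```

>>> send_rows --pt "0 -0.0003 -0.0022 -0.008 0 0 -1" --pt "0 -0.0006 -0.0044 -0.0167 -0.0005 0 -1"

```text
time_s: 11.48
ee_pos: [502.6, -9.6, 141.5]
ee_rot: [150.9, -0.1, 1.6]
force: [-2.2, 2.6, 3.9]
gripper_width: 0.3
gripper_force: 2.1
```

>>> send_rows --pt "0 -0.0003 -0.0022 -0.008 0 0 -1" --pt "0 -0.0006 -0.0044 -0.0167 -0.0005 0 -1"

```text
time_s: 11.72
ee_pos: [502.6, -10.0, 139.4]
ee_rot: [149.9, -0.1, 1.6]
force: [-1.1, 1.1, 3.7]
gripper_width: 0.7
gripper_force: 1.9
```

>>> send_rows --pt "0 -0.0004 -0.0022 -0.008 0 0 -1" --pt "0 -0.0009 -0.0044 -0.0167 -0.0005 0 -1"

```text
time_s: 11.98
ee_pos: [502.6, -10.5, 137.2]
ee_rot: [148.9, -0.1, 1.6]
force: [-1.2, 0.6, 3.0]
gripper_width: 0.6
gripper_force: 1.8
```

>>> send_rows --pt "0 -0.0004 -0.002 -0.008 0 0 -1" --pt "0 -0.0008 -0.004 -0.0167 -0.0005 0 -1"

```text
time_s: 12.22
ee_pos: [502.6, -10.9, 135.4]
ee_rot: [147.9, -0.1, 1.6]
force: [-1.6, 2.9, 7.1]
gripper_width: 0.6
gripper_force: 4.0
```

>>> send_rows --pt "0 0 -0.001 0 0 0 -1" --pt "0 0 -0.001 0 0 0 -1"

```text
time_s: 12.48
ee_pos: [502.7, -10.9, 135.4]
ee_rot: [147.9, -0.1, 1.6]
force: [-1.4, 1.7, 8.0]
gripper_width: 0.7
gripper_force: 3.7
```

```bash
python3 - <<'E'
from workcell import env, eyes
import cv2, numpy as np
s=env.state(); print(s["time_s"],s["ee_pos"],s["ee_rot"],s["force"])
ims=[]
for n in ["scene","side"]:
    f=eyes.grab_frame(n); np.savez(f"{n}3.npz",**f); ims.append(f["pixels"][:,:,::-1])
a=cv2.resize(ims[0][130:270,200:460],None,fx=2.2,fy=2.2,interpolation=3); b=cv2.resize(ims[1][130:300,240:440],(0,0),fx=1.7,fy=1.7,interpolation=3)
o=np.zeros((600,600,3),np.uint8); o[:a.shape[0],:a.shape[1]]=a; h=min(600-a.shape[0],b.shape[0]); o[a.shape[0]:a.shape[0]+h,:b.shape[1]]=b[:h]
cv2.imwrite("pics/p3.png",o)
E
```

```text
12.475 [502.65361591 -10.89981501 135.40957709] [ 1.47892282e+02 -8.05378160e-02  1.63691977e+00] [-1.44663393  1.73886829  8.00681596]
```

View pics/p3.png

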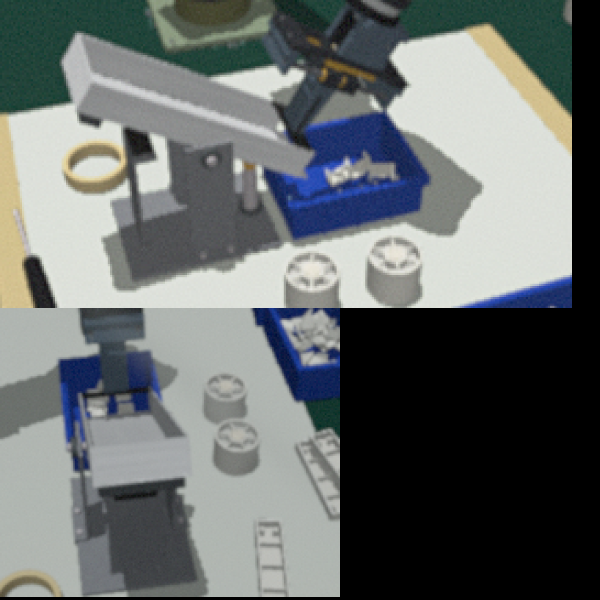

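>>> send_rows --pt "0 0 0 0 0 0 -1" --pt "0 0 0 0 0 0 -1" --pt "0 0 0 0 0 0 -1" --pt "0 0 0 0 0 0 -1" --pt "0 0 0 0 0 0 -1" --pt "0 0 0 0 0 0 -1" --pt "0 0 0 0 0 0 -1" --pt "0 0 0 0 0 0 -1" --pt "0 0 0 0 0 0 -1" --pt "0 0 0 0 0 0 -1" --pt "0 0 0 0 0 0 -1" --pt "0 0 0 0 0 0 -1"

```text
time_s: 14.08
ee_pos: [502.6, -10.9, 135.4]
ee_rot: [147.9, -0.1, 1.6]
force: [-2.1, 1.1, 7.9]
gripper_width: 0.9
gripper_force: 3.7
```

```bash
python3 - <<'E'
from workcell import env, eyes
import cv2, numpy as np
a=eyes.grab_frame("scene")["pixels"][:,:,::-1]; w=eyes.grab_frame("wrist")["pixels"][:,:,::-1]; c=eyes.grab_frame("side")["pixels"][:,:,::-1]
a=cv2.resize(a[170:245,310:410],(400,300),interpolation=3); c=cv2.resize(c[140:240,270:350],(375,300)[::1],interpolation=3)
o=np.zeros((600,775,3),np.uint8); o[:300,:400]=a; o[:300,400:]=c; o[300:,:480]=cv2.resize(w,(480,300))
cv2.imwrite("pics/p4.png",o)
E
```

```text
(no output)
```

View pics/p4.png

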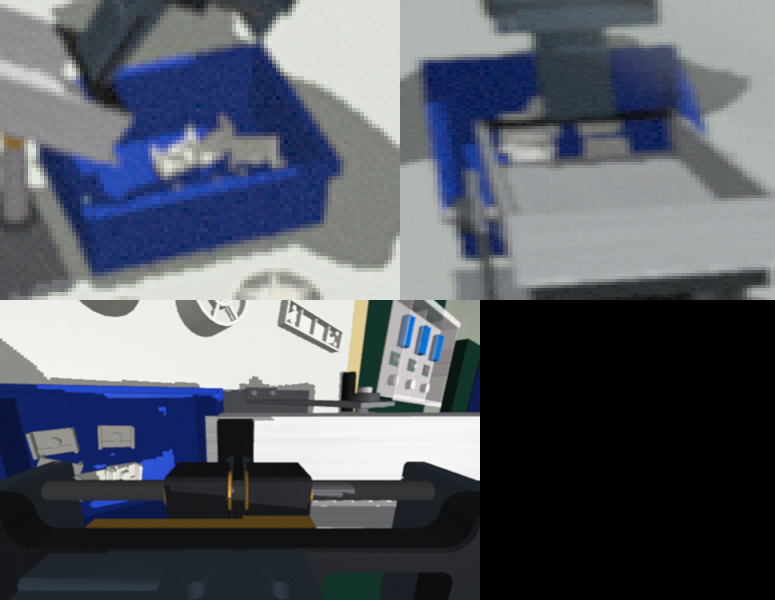

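```bash
python3 - <<'E'
from workcell import env, eyes
from h import *
from scipy.spatial.transform import Rotation as Ro
s=env.state(); fr={n:eyes.grab_frame(n) for n in ["wrist","side","scene"]}
np.savez("wrist4.npz",**fr["wrist"],ee_pos=s["ee_pos"],ee_rot=s["ee_rot"])
f=fr["wrist"]; d=f["depth"]; v,u=np.mgrid[:400,:640]
P=np.stack([(u-f["cx"])/f["fx"]*d,(v-f["cy"])/f["fy"]*d,d,np.ones_like(d)],-1)@f["T_tool_cam"].T
Xw=P[...,:3]@Ro.from_euler("xyz",s["ee_rot"],degrees=True).as_matrix().T+s["ee_pos"]; Xw[d<=0]=np.nan
S=Ro.from_euler("z",91.7,degrees=True).as_matrix(); T=Ro.from_euler("y",32.1,degrees=True).as_matrix()
for n,X in (("wrist",Xw),("side",cloud(fr["side"])),("scene",cloud(fr["scene"]))):
    st=(X-[506,-135.2,0])@S; t=(st-[0,0,165])@T   # tray frame about hinge
    x,y,z=np.moveaxis(t,-1,0)
    ins=(abs(y)<42)&(x>-160)&(x<100)&(z<38)&(z>-5)
    print(n,ins.sum(),"floor z",np.median(z[ins]), "x range",np.percentile(x[ins],[1,99]).round(),"y",np.percentile(y[ins],[1,99]).round())
    o=ins&(z>np.median(z[ins])+7)
    print("  raised",o.sum(), [np.median(q[o]).round() for q in (x,y,z)] if o.any() else "", np.histogram2d(x[o],y[o],bins=[[-160,-110,-60,-10,40,100],[-42,-20,0,20,42]])[0].astype(int).tolist())
w=fr["wrist"]["pixels"][:,:,::-1]; cv2.imwrite("pics/p5.png",cv2.resize(w[130:310],(800,225),interpolation=3)); 
sd=cv2.resize(fr["wrist"]["pixels"][150:290,20:220,::-1],(800,560),interpolation=3); cv2.imwrite("pics/p5.png",np.vstack([cv2.resize(sd,(520,364)),cv2.resize(w[150:290,200:640],(520,166),interpolation=3)]))
E
```

```text
wrist 20244 floor z 4.477874329396114 x range [-116.   97.] y [-42.  18.]
  raised 0  [[0, 0, 0, 0], [0, 0, 0, 0], [0, 0, 0, 0], [0, 0, 0, 0], [0, 0, 0, 0]]
side 619 floor z 3.9994067125541233 x range [-156.   98.] y [-41.  41.]
  raised 0  [[0, 0, 0, 0], [0, 0, 0, 0], [0, 0, 0, 0], [0, 0, 0, 0], [0, 0, 0, 0]]
scene 281 floor z 3.4698708413003962 x range [-132.   98.] y [21. 42.]
  raised 3 [np.float64(-54.0), np.float64(42.0), np.float64(34.0)] [[0, 0, 0, 0], [0, 0, 0, 0], [0, 0, 0, 2], [0, 0, 0, 1], [0, 0, 0, 0]]
```

View pics/p5.png

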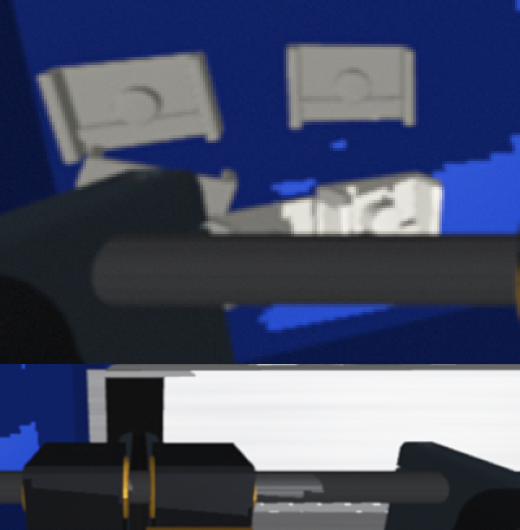

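>>> send_rows --pt "0 0.0008 0.0045 0.017 0.0005 0 -1" --pt "0 0.0016 0.009 0.035 0.001 0 -1" --pt "0 0.0028 0.0155 0.06 0.002 0 -1" --pt "0 0.0038 0.022 0.085 0.0025 0 -1" --pt "0 0.0047 0.0286 0.11 0.003 0 -1" --pt "0 0.0054 0.0352 0.135 0.004 0 -1" --pt "0 0.0059 0.0418 0.16 0.005 0 -1" --pt "0 0.0062 0.0486 0.185 0.0055 0 -1" --pt "0 0.0064 0.0552 0.21 0.006 0 -1" --pt "0 0.0064 0.0618 0.235 0.007 0 -1" --pt "0 0.0062 0.0684 0.26 0.008 0 -1" --pt "0 0.0058 0.075 0.285 0.0085 0 -1" --pt "0 0.0053 0.0816 0.31 0.009 0 -1" --pt "0 0.0046 0.0882 0.335 0.01 0 -1" --pt "0 0.0037 0.0948 0.36 0.011 0 -1" --pt "0 0.0026 0.1014 0.385 0.0115 0 -1" --pt "0 0.0014 0.108 0.41 0.012 0 -1" --pt "0 0 0.1144 0.435 0.013 0 -1"

```text
time_s: 16.62
ee_pos: [502.7, -10.8, 192.2]
ee_rot: [174.2, -0.0, 1.6]
force: [1.2, 3.9, 4.4]
gripper_width: 0.4
gripper_force: 2.7
```

>>> send_rows --pt "0 -0.001 0.004 0.015 0.0005 0 -1" --pt "0 -0.002 0.008 0.03 0.001 0 -1" --pt "0 -0.003 0.012 0.045 0.0015 0 -1" --pt "0 -0.004 0.0155 0.06 0.002 0 -1" --pt "0 -0.005 0.019 0.075 0.002 0 -1" --pt "0 -0.006 0.022 0.085 0.0025 0 -1" --pt "0 -0.0067 0.0245 0.093 0.003 0 -1" --pt "0 -0.007 0.026 0.098 0.003 0 -1" --pt "0 -0.007 0.027 0.098 0.003 0 -1" --pt "0 -0.007 0.028 0.098 0.003 0 -1"

```text
time_s: 17.88
ee_pos: [502.8, -15.1, 206.1]
ee_rot: [179.9, -0.0, 1.6]
force: [1.2, 0.7, 4.1]
gripper_width: 0.5
gripper_force: 2.3
```

>>> send_rows --pt "0 0 0.001 0 0 0 -1" --pt "0 0 0.002 0 0 0 -1" --pt "0 0 0.003 0 0 0 -1"

```text
time_s: 18.25
ee_pos: [501.5, -14.4, 206.5]
ee_rot: [180.0, 0.2, 1.6]
force: [-0.5, 0.3, 0.3]
gripper_width: 0.9
gripper_force: 0.0
```

>>> send_rows --pt "0 0 0.001 0 0 0 -1" --pt "0 0 0.002 0 0 0 -1" --pt "0 0 0.003 0 0 0 -1"

```text
time_s: 18.62
ee_pos: [502.4, -14.2, 208.8]
ee_rot: [180.0, 0.0, 1.6]
force: [0.3, -1.1, 0.3]
gripper_width: 0.5
gripper_force: 0.0
```

Force is zero, so the tray is on its rest. I'll retreat upward and check.

>>> send_rows --pt "0 0 0.01 0 0 0 -1" --pt "0 0 0.04 0 0 0 -1" --pt "0 0 0.1 0 0 0 -1" --pt "0 0.1 0.18 0 0 0 -1" --pt "0 0.2 0.24 0 0 0 -1" --pt "0 0.3 0.28 0 0 0 -1" --pt "0 0.4 0.28 0 0 0 -1" --pt "0 0.5 0.28 0 0 0 -1" --pt "0 0.5 0.28 0 0 0 -1" --pt "0 0.5 0.28 0 0 0 -1"

```text
time_s: 19.88
ee_pos: [502.5, 235.3, 349.6]
ee_rot: [179.9, -0.0, 1.6]
force: [0.0, -0.0, 0.7]
gripper_width: 0.6
gripper_force: 0.0
```

```bash
python3 - <<'E'
from workcell import env, eyes
import cv2, numpy as np
ims=[]
for n in ["scene","side"]:
    f=eyes.grab_frame(n); np.savez(f"{n}5.npz",**f); ims.append(f["pixels"][:,:,::-1])
a=cv2.resize(ims[0][130:290,200:420],None,fx=2.4,fy=2.4,interpolation=3); b=cv2.resize(ims[1][130:320,250:420],None,fx=1.1,fy=1.1,interpolation=3)
o=np.zeros((600,540,3),np.uint8); o[:a.shape[0],:a.shape[1]]=a; o[a.shape[0]:a.shape[0]+b.shape[0],:b.shape[1]]=b
cv2.imwrite("pics/p6.png",o)
E
sed 's/0.npz/5.npz/' m.py > m1.py; python3 m1.py | grep rim; python3 m2.py 5
```

```text
scene  rim 746 ((502.20281982421875, 55.309425354003906), (154.00869750976562, 192.09230041503906), 2.4151909351348877) 62.72950254843805
side  rim 212 ((435.7670593261719, 58.871681213378906), (24.963266372680664, 185.63426208496094), 2.184192419052124) 65.03884731781879
scene wall lo -1.8 150 x at y=-135: 458.8 y range -305.0 -35.0
scene wall hi -1.47 186 x at y=-135: 556.0 y range -303.0 -36.0
scene strip 184 ((503.02606201171875, -15.125692367553711), (27.789676666259766, 89.57154846191406), 88.57987976074219) 205.43371880699
side wall lo -2.16 155 x at y=-135: 456.7 y range -306.0 -37.0
side wall hi -1.39 182 x at y=-135: 553.3 y range -303.0 -38.0
side strip 220 ((492.6131591796875, -15.992012977600098), (74.56893920898438, 25.37793731689453), 0.6114680767059326) 206.3015711505237
```

View pics/p6.png

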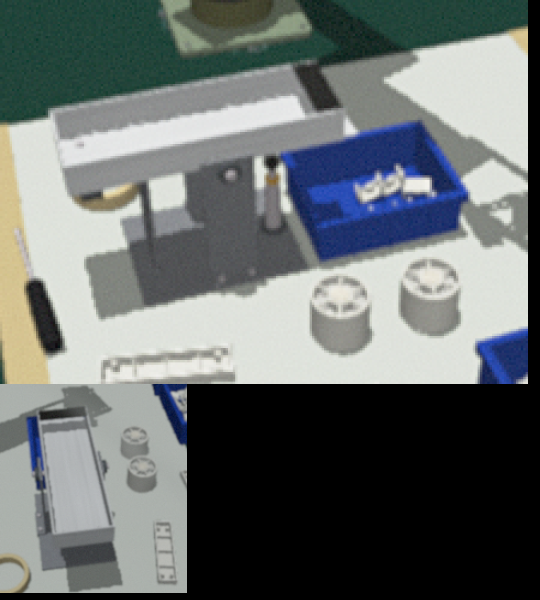

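The tray is level and empty, the clips are in the bin at about (390, 185), the bystanders haven't moved, and the arm is clear.

```bash
python3 -c "
from workcell import env
print(env.job_done())"
```

```text
the job is handed in; nothing more can be done
None
```

The job is handed in: the bin stands under the tray's mouth, the tray was seated on its stop with about 8 N at the edge and eased back onto its rest with no bang seen. The tray looks empty and the clips are in the bin (I made out five, some partly hidden), and nothing else seems to have moved, with the last move ending at 19.9 s.

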